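# Lock the swing arm of an indexing jig with its pin

### The job

Swing the arm of the indexing jig to its 60 degree station, so that the arm's bushing stands over the brass bushing in the plate. Then take the long pin with the blue handle out of the rack and thread it from above down through the arm's bushing and on through the brass bushing, until its tip stands out below the plate but its collar is still about a centimetre clear of the arm's bushing. Finish holding the pin there by its handle, leaving the black-handled pin and the loose parts where they are.

Things in the scene. Friction and masses are not known exactly. Their poses are not given: they have to be found in the camera images.
- swing_arm (a joint): Angle of the aluminium swing arm about its upright pivot, rad: 0 at its stop on the robot's left, growing anticlockwise seen from above (the handle passes in front of the pivot to the robot's right), end 2.094. At 1.047 (60 deg) its bushing is over the brass one. Friction about 0.08 N m: it stays where left and gives way when the pin leads it.
- lever_handle (a point): Middle of the upright black round handle at the arm's free end, 135 mm from the pivot axis; handle 16 mm in diameter, from 95 to 142 mm above the worktop, this point 118 mm up. The arm is a bar 24 mm wide whose underside is 80 mm and top 95 mm above the worktop.
- lever_bush (a point): Centre of the mouth of the arm's bushing, an upright through hole 14 mm wide, 80 mm from the pivot axis, 55 mm from the handle. The mouth is a brass funnel 20 mm wide, 101 mm above the worktop, narrowing to 14 mm over 6 mm; the hole ends at the arm's underside, 80 mm above the worktop.
- plate_bush (a point): Centre of the mouth of the fixed brass bushing in the jig's grey plate, 80 mm from the pivot axis, the middle of three (the others, dark steel, 41 mm away, are the 30 and 90 degree stations). Funnel mouth 20 mm wide, 53 mm above the worktop, narrowing over 6 mm to an upright through hole 14 mm wide that ends 28 mm above the worktop; open space below.
- pivot (a point): Foot, on the worktop, of the upright axis about which the arm turns. The jig is bolted down: a grey plate 135 x 150 mm, top 45 mm above the worktop, on four pillars. Its x axis points from the brass bushing to the pivot.
- lock_pin_grip (a point): Grip point of the long pin, on its axis in the round blue handle (20 mm wide, 38 mm long), 14 mm below the top, 124 mm above the tip and 28 mm above the underside of the steel collar (28 mm wide) under the handle. z points from tip to handle.
- lock_pin_tip (a point): Lower end of the long pin. The steel shank is 12 mm in diameter and 96 mm long below the collar, its tip tapered to 7 mm. The pin weighs about 120 g; at the start it stands upright, 35 mm deep in a loose hole of the rack, its tip 10 mm above the worktop.
- short_pin_grip (a point): In the black round handle (20 mm in diameter) of the other, shorter pin, 94 mm above its tip, standing in the rack's other hole, 60 mm from the long pin. Not to be disturbed.
- pin_rack: Wooden block 50 x 120 x 45 mm, fixed, origin at the centre of its underside, long side along its y; two upright holes 13.5 mm wide and 35 mm deep at y = -30 and +30 mm. The two pins stand in them, either way round.
- flange_mid (a point): Middle of a loose turned steel flange, 57 mm wide, 24 mm high. Leave alone.
- ball_bearing_mid (a point): Middle of a loose ball bearing, 35 mm wide, 11 mm high. Leave alone.
- magnet_mid (a point): Middle of a loose black magnetic base with a red button, 48 x 50 x 51 mm, between rack and jig but farther back (a like one far behind is only scenery). Leave alone.
Things that resemble listed ones, but are neither listed nor needed, are in the scene too. What is shaped like the part that bears lock_pin_grip but orange is not meant.

How it is judged:
By the outcome, as a careful person would: the job done as asked, in the order asked, and still so for the second after the job is handed in, while the arm keeps its last pose, push and grip.
It also fails if it takes over 64 s, if anything falls off the work surface, if the arm or the gripper's body presses on something with over 40 N, if the wrist force passes 120 N, or if a joint passes its speed limit or range.

### The arm

A 6-joint arm with a two-finger parallel gripper is mounted at the origin on a cart in front of the work surface, level with it; the furniture and walls round the work are solid. World frame = base frame: x ahead of the robot, y to its left, z up, the work surface at z = 0. Lengths are in mm, angles in rad, forces in N, time in s.
With the tool pointing down it reaches from about 400 to 925 mm from the base axis. Payload 12.5 kg.
Tool frame: the origin (TCP) lies midway between the tips of the shut fingers; the grasp point (between the pads) lies 19 mm behind it; z points along the fingers, y is the direction in which the jaws open and shut (so a half turn about z gives the same grasp; the last joint's range is limited). The gripper opens to 95 mm and grips with 3 to 60 N. Pads are 20 mm wide; open, the fingers measure 119 mm over their backs; the gripper's body (75 mm by 180 mm) begins 59 mm behind the grasp point.
Start: joints at [1.236, 0.491, 1.559, -0, 1.092, -0.106], TCP at [141.737, 608.734, 214.661] pointing down, gripper open.
Joint ranges: [-3.1, 3.1], [-0.84, 2.19], [0.05, 2.79], [-1.13, 4.28], [0.06, 2.93], [-2.69, 2.69]. Speed limits (rad/s): [2.22, 2.22, 2.79, 3.14, 3.14, 3.14].

### API

Orientations are given as [roll, pitch, yaw] about the fixed x, y, z axes, in that order (R = Rz(yaw) Ry(pitch) Rx(roll)).
In Python, from cell import env, eyes, job_done, boxes_of, regions_of gives the robot as it stands.
- The arm moves only by the tool send_rows, never from a script. Its argument "plan" is text: rows parted by semicolons, each of 5 numbers parted by spaces: the shift along the tool's x, y, z in mm, then the turn about the tool's z in rad, then the finger opening in mm, from 0 to 95.1. In form: x y z roll gripper; .... A call has 1 to 8 rows; each row shifts and turns the pose as measured when the row begins, along the tool's axes as they then stand; what a row does not reach is not made up. A row lasts 1/10 s, in which the tool goes at most 50 mm and 8.59 degrees, less where a joint would pass 70% of its speed; a pose out of reach is approached as far as the arm can. A call with a gripper value outside its range is refused whole. The fingers move at their own pace and stop on an object; the grip force is fixed at half the most. Time passes only in rows, so rows that do not move let the fingers close. It gives the time, the measured TCP pose, the force and the opening at its end, in the units of the state.
- env.state(): the state, without advancing time (a new reading comes with each control period).
- eyes.read_camera(name): name is "side" or "top"; returns a dict with "image" (384x512x3 uint8, red, green, blue), "vertical_fov" (degrees; the focal length in pixels is half the picture's height over the tangent of half this angle, whatever the lens; pixels are square), "cx", "cy" (the principal point, pixels), "extrinsics" (4x4, takes a point from camera to world coordinates). Camera axes: x right, y up, looking along -z (the intrinsics and any distortion apply to the point x, -y, -z); pixel columns grow to the right and rows downward; lengths in mm; the calibration is good to about 2 mm. A picture is of the moment at which its call begins. There is no depth.
- job_done(): hands the job in, once; it reports no verdict.
Trained networks look in a picture, given as the dict that the camera call returned (one of the last four; its "shot" number tells which), for a name from the list of things; names that differ only in an ending like _2 or _b are one class to them, and where a whole thing is asked for, a point or a joint stands for the part that bears it (a point fixed in the world has none). Each returns a list of dicts, best first, with "confidence" (0 to 1); they miss things now and then, are a little off and sometimes report something else, mostly with a low value. They report only what shows in the picture. A call takes as long as a camera call. They do not tell look-alikes from the thing itself.
- boxes_of(target, picture): "bbox" ([left, top, width, height] in pixels, round what is visible of it).
- regions_of(target, picture): "pixels" (384x512 bool, what is visible of it) and "bbox" ([left, top, width, height] in pixels, round what is visible of it).
The state is a dict: "t": time; "joints": joint angles; "qvel": joint speeds; "tau": joint torques, N m; "eef_pos": TCP position; "tcp_rot": TCP orientation; "ft_force": force on the tool from outside, world axes, zero at the start; "moment": the same for the moment, N m; "opening": opening from 0.0 (shut) to 1.0 (fully open).
Only numpy, scipy, OpenCV 4.12 (cv2) and the standard library are available. Lean on these libraries where they do the work, as an engineer would, in place of code of your own. Each camera call takes 0.05 s, during which the arm holds its last target.

## Working session

There is one attempt and no reset: what is moved stays moved. The work goes in short steps, Python scripts to look and compute and a tool call to move; the robot and the scene stay as the last step left them, time stands still between calls to the robot, and variables do not carry over. Pictures are saved under pics/ and viewed, and the job is handed in when it is done.

Besides the shell and the picture viewer there is one more tool, called after ">>>" in YAML: its name, and indented under it one key for each argument. send_rows: Moves the arm, as the interface text tells. Its arguments: {"type":"object","properties":{"plan":{"type":"string"}},"required":["plan"]}

```bash
ls; mkdir -p pics
python3 - <<'E'
from cell import env, eyes
import cv2
print(env.state())
for n in("side","top"):
    p=eyes.read_camera(n); print(n,p["vertical_fov"],p["cx"],p["cy"],p["extrinsics"],[k for k in p])
    cv2.imwrite(f"pics/{n}0.png",p["image"][:,:,::-1])
E
```

```text
pics
{'t': 0.0, 'joints': array([ 1.23642758e+00,  4.91570851e-01,  1.55942778e+00, -1.85594631e-05,
        1.09169114e+00, -1.05614063e-01]), 'qvel': array([-0.00101298, -0.00202634, -0.00182449, -0.00176927,  0.00066518,
       -0.00093777]), 'tau': array([ 1.09577456e-05, -6.12644291e+01, -2.58168054e+01,  6.92742504e-02,
        4.83084284e-02, -6.82182963e-05]), 'eef_pos': array([141.64254838, 608.50102899, 214.06219203]), 'tcp_rot': array([-3.14049992e+00, -9.92867420e-05,  2.91284648e+00]), 'ft_force': array([ 0.38988893, -0.51179526, -0.43003647]), 'moment': array([-0.04959753,  0.02481573,  0.02585188]), 'opening': 1.0027871380016449}
side 43.74408868709889 251.77730404190336 194.09312820495632 [[ 4.39847437e-01  4.19345976e-01 -7.94155643e-01 -2.29596855e+02]
 [-8.98065122e-01  2.08967431e-01 -3.87055099e-01 -5.72593543e+02]
 [ 3.64266650e-03  8.83448677e-01  4.68513784e-01  5.72417826e+02]
 [ 0.00000000e+00  0.00000000e+00  0.00000000e+00  1.00000000e+00]] ['image', 'vertical_fov', 'cx', 'cy', 'extrinsics', 'shot']
top 42.30533678313326 258.33621258824195 192.70257563974218 [[ 4.47415551e-02  9.74425945e-01 -2.20209607e-01  3.68604581e+02]
 [-9.98997878e-01  4.33768345e-02 -1.10313338e-02 -1.85431852e+02]
 [-1.19722223e-03  2.20482489e-01  9.75390198e-01  1.05041796e+03]
 [ 0.00000000e+00  0.00000000e+00  0.00000000e+00  1.00000000e+00]] ['image', 'vertical_fov', 'cx', 'cy', 'extrinsics', 'shot']
```

View pics/side0.png

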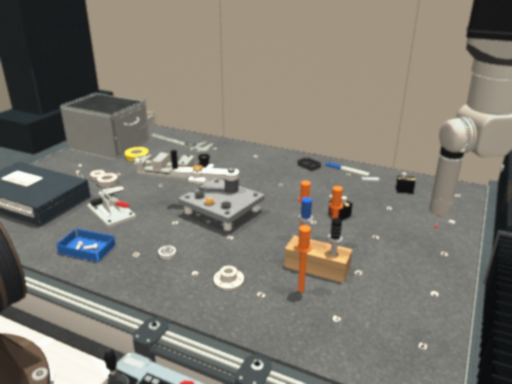

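View pics/top0.png

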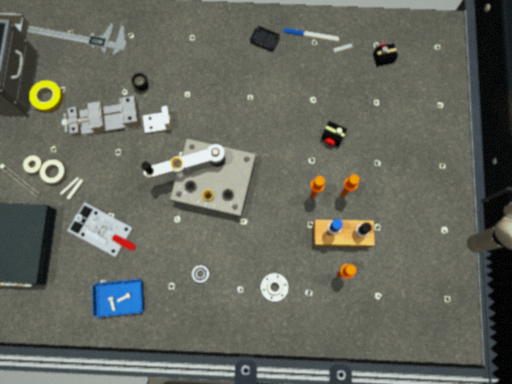

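```bash
cat > h.py <<'E'
import numpy as np, cv2
from cell import env, eyes, boxes_of, regions_of
def cam(p):
    f=192/np.tan(np.radians(p["vertical_fov"])/2); return f,p["cx"],p["cy"],np.array(p["extrinsics"])
def proj(p,X):
    f,cx,cy,E=cam(p); c=E[:3,:3].T@(np.array(X,float)-E[:3,3]); return np.array([cx+f*c[0]/-c[2],cy-f*c[1]/-c[2]])
def ray(p,u,v):
    f,cx,cy,E=cam(p); d=E[:3,:3]@np.array([(u-cx)/f,-(v-cy)/f,-1]); return E[:3,3],d
def atz(p,u,v,z):
    o,d=ray(p,u,v); return o+d*(z-o[2])/d[2]
def tri(p,a,q,b):
    o1,d1=ray(p,*a);o2,d2=ray(q,*b)
    A=np.stack([d1,-d2],1); s=np.linalg.lstsq(A,o2-o1,rcond=None)[0]
    x,y=o1+s[0]*d1,o2+s[1]*d2; return (x+y)/2,np.linalg.norm(x-y)
def zoom(p,u0,v0,u1,v1,k,name):
    im=p["image"][v0:v1,u0:u1,::-1]; cv2.imwrite("pics/"+name,cv2.resize(im,None,fx=k,fy=k,interpolation=cv2.INTER_CUBIC))
E
python3 - <<'E'
from h import *
np.set_printoptions(precision=1,suppress=True)
P={n:eyes.read_camera(n) for n in("side","top")}
for t in["lock_pin_grip","short_pin_grip","swing_arm","lever_handle","lever_bush","plate_bush","pin_rack","magnet_mid"]:
    for n in P:
        print(t,n,[(np.round(r["bbox"],1).tolist(),round(r["confidence"],2)) for r in boxes_of(t,P[n])][:5])
zoom(P["top"],120,120,270,230,5,"jig.png")
zoom(P["top"],290,160,400,300,4,"rack.png")
zoom(P["side"],130,130,370,310,3,"side_z.png")
E
```

```text
lock_pin_grip side [([332.0, 188.2, 8.7, 26.9], 0.86), ([298.3, 226.4, 15.1, 62.2], 0.79), ([300.0, 199.8, 11.0, 25.1], 0.57), ([294.0, 181.5, 15.5, 23.4], 0.54)]
lock_pin_grip top [([336.2, 265.9, 19.7, 13.6], 0.74), ([327.1, 215.9, 17.8, 16.6], 0.57), ([311.2, 176.3, 11.7, 20.6], 0.51), ([343.0, 174.9, 16.9, 25.1], 0.51)]
short_pin_grip side [([327.3, 219.4, 11.9, 33.6], 0.59), ([157.9, 246.9, 15.2, 16.2], 0.19)]
short_pin_grip top [([353.1, 220.7, 20.6, 17.2], 0.55)]
swing_arm side [([170.0, 149.4, 71.0, 32.9], 0.85), ([300.8, 197.8, 9.3, 29.2], 0.26)]
swing_arm top [([145.4, 143.8, 81.7, 35.9], 0.89)]
lever_handle side []
lever_handle top [([143.0, 143.6, 80.2, 32.0], 0.56)]
lever_bush side [([168.3, 151.5, 72.9, 30.3], 0.96)]
lever_bush top [([138.8, 146.5, 86.6, 29.6], 0.76), ([190.7, 265.0, 19.3, 16.1], 0.48)]
plate_bush side [([168.0, 151.7, 92.0, 81.5], 0.73)]
plate_bush top [([139.0, 137.1, 120.0, 81.0], 0.6)]
pin_rack side [([284.3, 239.0, 68.9, 42.7], 0.68)]
pin_rack top [([313.2, 221.3, 63.4, 27.5], 0.93)]
magnet_mid side [([328.6, 197.2, 23.2, 21.2], 0.61)]
magnet_mid top [([320.2, 120.4, 26.4, 23.4], 0.72), ([140.1, 138.5, 119.1, 79.1], 0.17)]
```

View pics/jig.png

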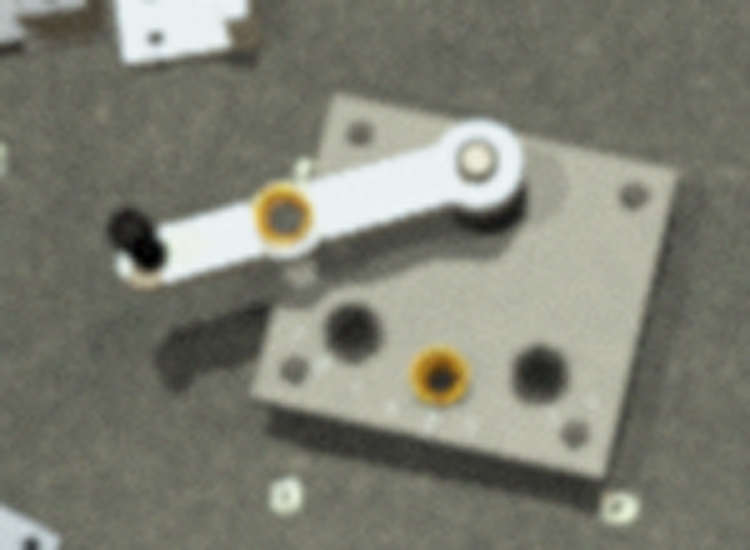

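View pics/rack.png

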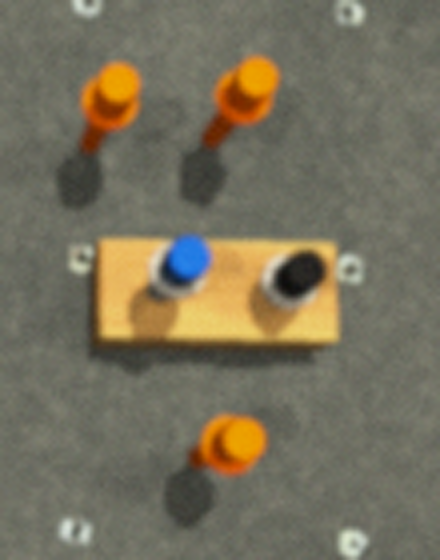

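View pics/side_z.png

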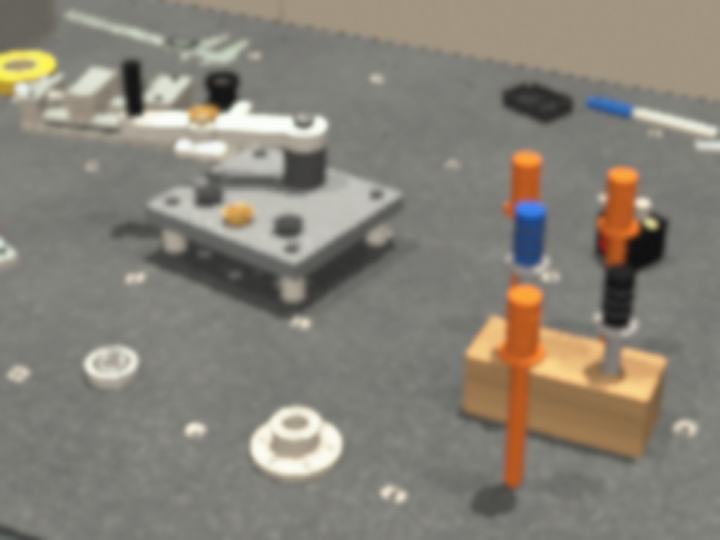

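Run:
```python
from h import *
np.set_printoptions(precision=1,suppress=True)
P={n:eyes.read_camera(n) for n in("side","top")}
T,S=P["top"],P["side"]
for n,a,b,z in[("pivot",(215.6,151.6),(231.7,170.3),None),("brass",(207.8,195.4),(209.3,201.3),53),("lbush",(176.8,162.8),(197.7,167.7),101),("handletop",(146,166),(174,151.3),142),("bluetop",(337.2,223.5),(307,199),148)]:
    print(n,*tri(T,a,S,b), *( [atz(T,*a,z),atz(S,*b,z)] if z else []))
for n,a,z in[("s30",(190.6,186.4),45),("s90",(228,195),45),("pL",(191.8,146.6),45),("pR",(246.8,159.2),45),("pbl",(178.8,194),45),("pbr",(235,206.6),45),("or1",(319.5,180.5),138),("or2",(352,179),138),("or3",(350,270),138),("black",(365,228),118)]: print(n,atz(T,*a,z))
```

```text
pivot [664.7 -84.6  95.8] 0.9682426117370329
brass [584.1 -69.5  48.7] 1.2288905669061025 [583.5 -70.5  53. ] [577.1 -73.1  53. ]
lbush [637.   -8.8  98.2] 1.488774365876041 [636.7  -9.9 101. ] [631.6 -11.5 101. ]
handletop [617.1  41.7 138. ] 0.5623768420999233 [616.2  40.5 142. ] [609.2  36.3 142. ]
bluetop [ 520.7 -322.2  146.8] 1.2831417055179386 [ 520.8 -322.7  148. ] [ 518.1 -322.5  148. ]
s30 [602.8 -32.5  45. ]
s90 [ 587.9 -111.4   45. ]
pL [689.5 -28.5  45. ]
pR [ 666.9 -146.5   45. ]
pbl [585.5  -9.2  45. ]
pbr [ 564.1 -127.3   45. ]
or1 [ 603.4 -289.9  138. ]
or2 [ 609.1 -351.4  138. ]
or3 [ 437.9 -348.3  138. ]
black [ 519.6 -379.9  118. ]
```

```bash
cat > go.py <<'E'
import sys
from h import *
from scipy.spatial.transform import Rotation as R
np.set_printoptions(precision=2,suppress=True)
# usage: go.py x y z : displacement in tool axes from the current pose
s=env.state(); Rm=R.from_euler("xyz",s["tcp_rot"]).as_matrix()
print("t",round(s["t"],2),"pos",s["eef_pos"],"rpy",s["tcp_rot"],"j",s["joints"],"F",s["ft_force"],"op",round(s["opening"],3))
if len(sys.argv)>3:
    d=np.array(list(map(float,sys.argv[1:4])))-s["eef_pos"]; print("tool shift",Rm.T@d,"dist",np.linalg.norm(d))
E
python3 go.py 617 41.5 214
```

```text
t 1.1 pos [141.73 608.73 214.66] rpy [3.14 0.   2.91] j [ 1.24  0.49  1.56  0.    1.09 -0.11] F [-0.25 -0.12 -0.14] op 0.998
tool shift [-591.54 -444.65    0.62] dist 740.0239826726211
```

>>> send_rows:
  plan: "-36 -27 0 0 60;-36 -27 0 0 60;-36 -27 0 0 60;-36 -27 0 0 60;-36 -27 0 0 60;-36 -27 0 0 60;-36 -27 0 0 60;-36 -27 0 0 60"

```text
t: 1.9
eef_pos: [378.1, 327.3, 214.4]
tcp_rot: [3.139, 0.001, 2.921]
ft_force: [-0.0, 0.9, 0.3]
opening: 0.63
```

```bash
python3 go.py 617 41.5 214
```

```text
t 1.9 pos [378.14 327.28 214.36] rpy [3.14 0.   2.92] j [ 0.58  0.31  1.86  0.    0.96 -0.77] F [-0.01  0.94  0.28] op 0.63
tool shift [-295.5  -226.72    0.  ] dist 372.4567133933393
```

>>> send_rows:
  plan: "-37 -28 0 0 50;-37 -28 0 0 50;-37 -28 0 0 50;-37 -28 0 0 50;-37 -28 0 0 50;-37 -28 0 0 50;-37 -28 0 0 50;-30 -22 0 0 50"

```text
t: 2.7
eef_pos: [621.3, 36.9, 215.8]
tcp_rot: [3.137, 0.004, 2.92]
ft_force: [0.4, 0.6, 1.3]
opening: 0.523
```

```bash
python3 go.py 617 41.5 160
python3 - <<'E'
from h import *
T=eyes.read_camera("top");S=eyes.read_camera("side")
zoom(T,90,80,290,230,4,"t1.png");zoom(S,90,60,290,240,4,"s1.png")
E
```

```text
t 2.7 pos [621.34  36.92 215.83] rpy [3.14 0.   2.92] j [-0.05  0.48  1.57  0.    1.08 -1.4 ] F [0.39 0.63 1.27] op 0.523
tool shift [ 5.49  3.25 55.82] dist 56.18288106017728
```

View pics/t1.png

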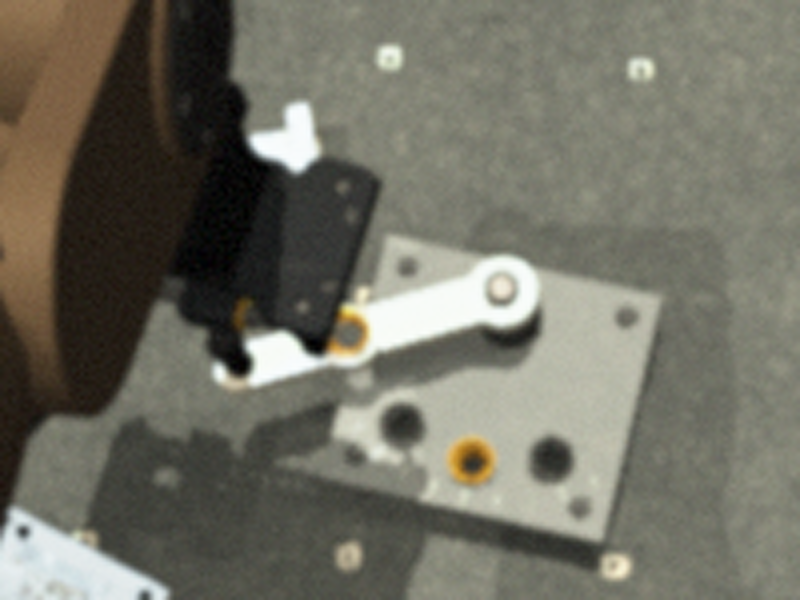

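View pics/s1.png

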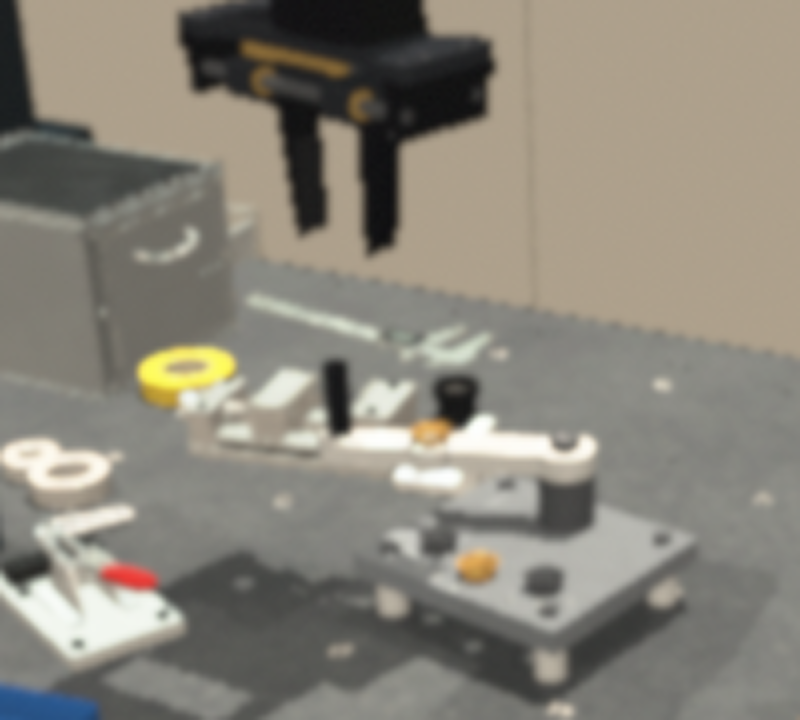

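>>> send_rows:
  plan: "5 3 10 0 50;0 0 30 0 50;0 0 20 0 50;0 0 0 0 50"

```text
t: 3.2
eef_pos: [615.9, 42.1, 152.1]
tcp_rot: [3.137, 0.004, 2.917]
ft_force: [0.5, -0.4, 0.4]
opening: 0.528
```

```bash
python3 go.py 617 41.5 112
python3 - <<'E'
from h import *
T=eyes.read_camera("top");S=eyes.read_camera("side")
zoom(T,110,110,210,185,8,"t2.png");zoom(S,120,100,220,190,6,"s2.png")
E
```

```text
t 3.2 pos [615.94  42.06 152.08] rpy [3.14 0.   2.92] j [-0.04  0.54  1.65  0.    0.94 -1.39] F [ 0.51 -0.41  0.36] op 0.528
tool shift [-0.99 -0.5  40.08] dist 40.09879909980601
```

View pics/s2.png

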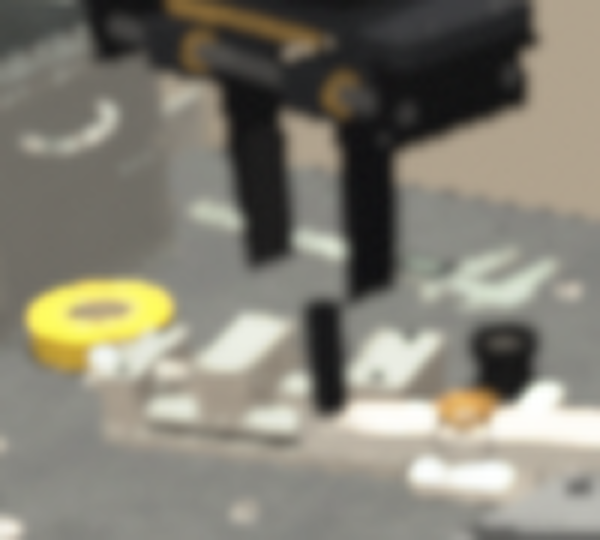

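Fingertips (midpoint about zoom 318,280) stand right over the handle top (322,303). Go down and grip.

>>> send_rows:
  plan: "0 0 20 0 50;0 0 20 0 50;0 0 0 0 50;0 0 0 0 12;0 0 0 0 12;0 0 0 0 12;0 0 0 0 12;0 0 0 0 12"

```text
t: 4.1
eef_pos: [620.3, 44.2, 123.4]
tcp_rot: [3.134, 0.02, 2.921]
ft_force: [-1.2, -15.5, -6.6]
opening: 0.164
```

```bash
python3 go.py
python3 - <<'E'
from h import *
T=eyes.read_camera("top");S=eyes.read_camera("side")
zoom(T,110,110,210,185,8,"t3.png");zoom(S,120,100,220,190,6,"s3.png")
E
```

```text
t 4.1 pos [620.26  44.24 123.38] rpy [3.13 0.02 2.92] j [-0.04  0.58  1.68  0.    0.87 -1.39] F [ -1.22 -15.48  -6.64] op 0.164
```

View pics/s3.png

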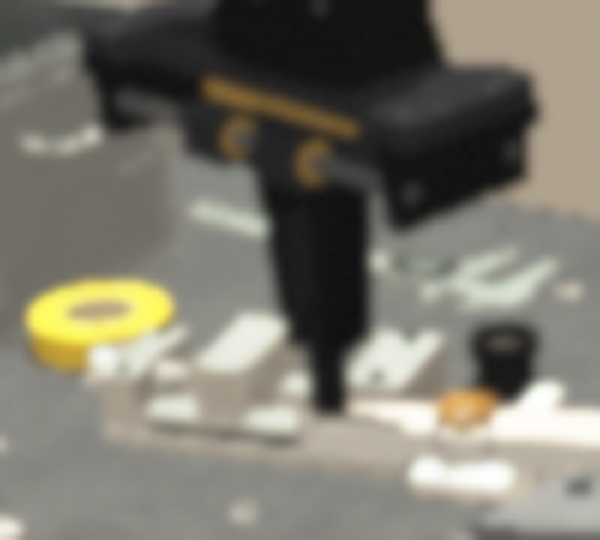

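View pics/t3.png

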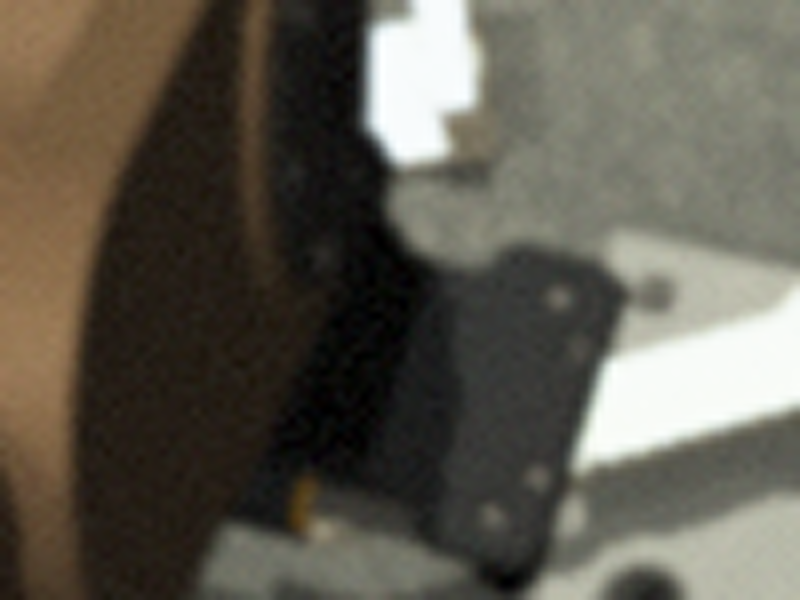

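>>> send_rows:
  plan: "0 0 0 0 12"

```text
t: 4.3
eef_pos: [620.2, 44.0, 123.4]
tcp_rot: [3.134, 0.02, 2.92]
ft_force: [0.2, 1.2, -1.0]
opening: 0.157
```

```bash
python3 go.py
python3 - <<'E'
from h import *
print(env.state()["tau"],env.state()["qvel"],env.state()["moment"])
E
```

```text
t 4.3 pos [620.19  43.98 123.37] rpy [3.13 0.02 2.92] j [-0.04  0.58  1.68  0.    0.87 -1.39] F [ 0.16  1.21 -1.04] op 0.157
[-2.96533406e-01 -6.41548276e+01 -2.23306382e+01 -1.08778174e-01
  9.44239204e-02  3.93269851e-02] [ 3.31051412e-04 -1.09081995e-03 -1.61872417e-04  4.05891206e-04
 -6.81695315e-05 -1.88330639e-03] [ 0.06720478 -0.06704605  0.07812142]
```

```bash
cat > arc.py <<'E'
import sys
from h import *
from scipy.spatial.transform import Rotation as R
np.set_printoptions(precision=1,suppress=True)
s=env.state(); Rm=R.from_euler("xyz",s["tcp_rot"]).as_matrix()
pv=np.array([664.5,-85.]); p=s["eef_pos"][:2]; a=np.degrees(np.arctan2(*(p-pv)[::-1])); r=np.linalg.norm(p-pv)
print("angle",a-109.3,"r",r)
prev=np.array([*p,s["eef_pos"][2]])
for t in np.linspace(a,109.3+float(sys.argv[1]),int(sys.argv[2])+1)[1:]:
    t=np.radians(t); q=np.array([pv[0]+135*np.cos(t),pv[1]+135*np.sin(t),prev[2]]); print(Rm.T@(q-prev)); prev=q
E
python3 arc.py 60 12
```

```text
angle -0.34113478972089695 r 136.37879913587128
[ 9.1 -7.8 -0.2]
[ 9.2 -7.5 -0.2]
[ 8.5 -8.3 -0.2]
[ 7.7 -9.  -0.2]
[ 6.9 -9.6 -0.2]
[  6.  -10.2  -0.2]
[  5.1 -10.7  -0.2]
[  4.2 -11.1  -0.2]
[  3.2 -11.4  -0.1]
[  2.2 -11.6  -0.1]
[  1.1 -11.8  -0.1]
[  0.1 -11.8  -0.1]
```

>>> send_rows:
  plan: "9 -7.5 0 0 12;9 -7.5 0 0 12;8.5 -8 0 0 12;8 -9 0 0 12;0 0 0 0 12"

```text
t: 4.8
eef_pos: [577.9, 22.4, 123.3]
tcp_rot: [3.13, 0.022, 2.922]
ft_force: [-0.7, -0.1, -1.2]
opening: 0.157
```

```bash
python3 go.py;python3 arc.py 60 8
```

```text
t 4.8 pos [577.86  22.38 123.35] rpy [3.13 0.02 2.92] j [-0.08  0.52  1.79  0.01  0.81 -1.44] F [-0.71 -0.13 -1.23] op 0.157
angle 19.599741350953295 r 137.97842417591067
[  4.7 -11.5  -0.2]
[  6.1 -10.2  -0.3]
[  5.2 -10.7  -0.2]
[  4.2 -11.1  -0.2]
[  3.2 -11.4  -0.2]
[  2.2 -11.7  -0.2]
[  1.2 -11.8  -0.2]
[  0.1 -11.9  -0.1]
```

>>> send_rows:
  plan: "5 -11.5 0 0 12;6 -10 0 0 12;5 -10.5 0 0 12;4 -11 0 0 12;3 -11.5 0 0 12;2 -11.5 0 0 12;0 0 0 0 12"

```text
t: 5.5
eef_pos: [532.8, -35.0, 123.3]
tcp_rot: [3.126, 0.01, 2.922]
ft_force: [1.5, 0.2, -0.5]
opening: 0.159
```

```bash
python3 go.py;python3 arc.py 60 2
python3 - <<'E'
from h import *
T=eyes.read_camera("top");S=eyes.read_camera("side")
zoom(T,120,110,270,230,5,"t4.png");zoom(S,150,80,290,240,5,"s4.png")
E
```

```text
t 5.5 pos [532.78 -35.02 123.29] rpy [3.13 0.01 2.92] j [-0.2   0.48  1.89  0.02  0.77 -1.57] F [ 1.46  0.16 -0.53] op 0.159
angle 49.921151907655045 r 140.88414651526878
[ -4.6 -12.7  -0.2]
[  0.1 -11.9  -0.2]
```

View pics/t4.png

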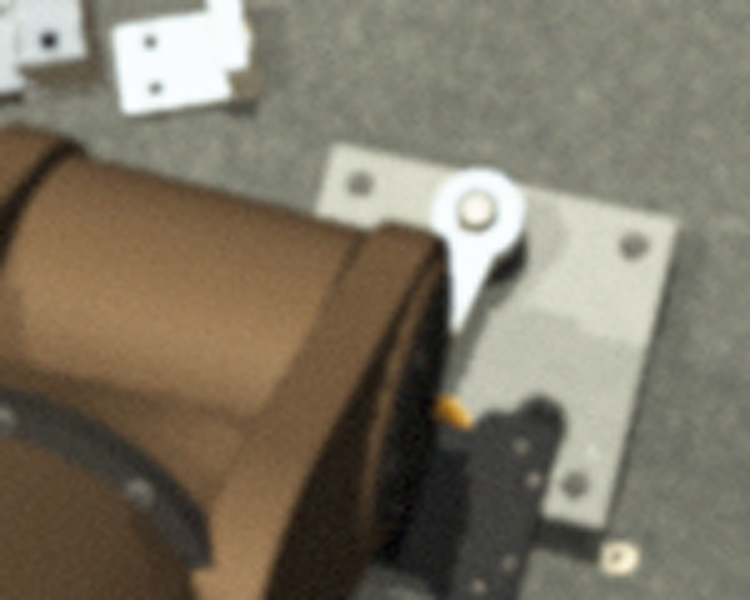

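View pics/s4.png

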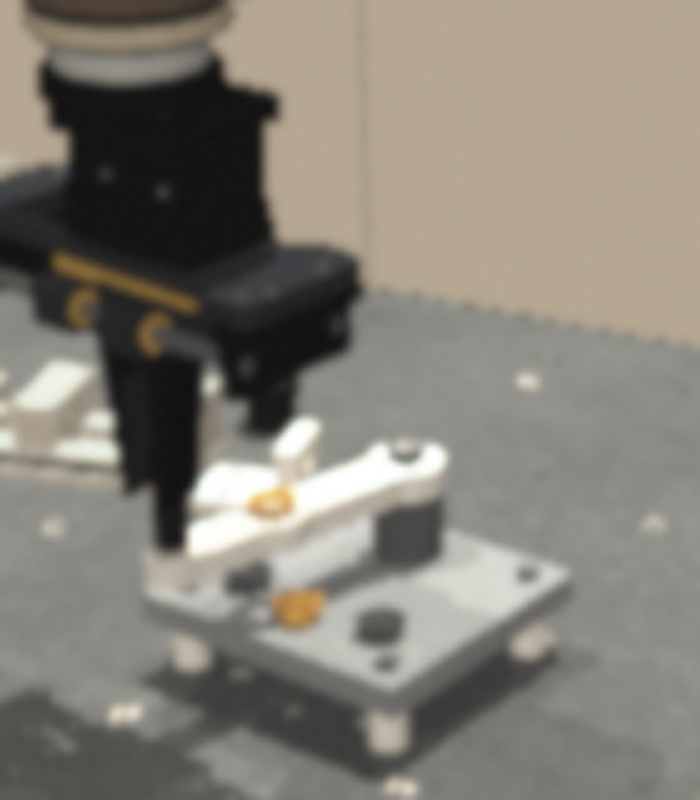

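```bash
python3 go.py 529 -59.5 123.3
```

```text
t 5.6 pos [533.06 -34.37 123.24] rpy [3.13 0.01 2.92] j [-0.2   0.48  1.89  0.02  0.77 -1.56] F [-2.66  1.34  5.81] op 0.16
tool shift [ -1.5  -25.41  -0.45] dist 25.461136883064597
```

>>> send_rows:
  plan: "-0.5 -9 0 0 12;-0.5 -8 0 0 12;-0.5 -8 0 0 12;0 0 0 0 12;0 0 0 0 12"

```text
t: 6.1
eef_pos: [525.7, -57.5, 123.3]
tcp_rot: [3.125, 0.001, 2.925]
ft_force: [-1.2, 2.1, 3.8]
opening: 0.16
```

```bash
python3 go.py;python3 arc.py 60 2
python3 - <<'E'
from h import *
T=eyes.read_camera("top");S=eyes.read_camera("side")
zoom(T,120,110,270,230,5,"t5.png");zoom(S,150,80,290,240,5,"s5.png")
E
```

```text
t 6.1 pos [525.74 -57.5  123.31] rpy [3.12 0.   2.92] j [-0.24  0.47  1.89  0.02  0.77 -1.61] F [-1.24  2.1   3.8 ] op 0.16
angle 59.49140446547135 r 141.46316663901274
[-6.5 -0.5 -0. ]
[-0.  -0.6 -0. ]
```

View pics/s5.png

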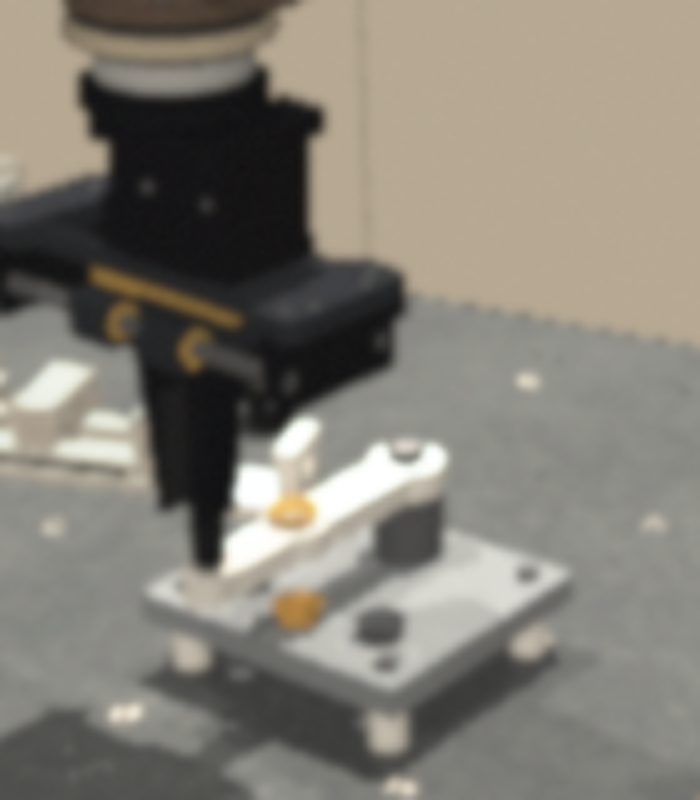

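```bash
cat > bl.py <<'E'
from h import *
np.set_printoptions(precision=2,suppress=True)
def blobs(p,box):
    u0,v0,u1,v1=box; h=cv2.cvtColor(p["image"],cv2.COLOR_RGB2HSV)
    m=((h[...,0]>8)&(h[...,0]<28)&(h[...,1]>140)&(h[...,2]>90)).astype(np.uint8)
    k=np.zeros_like(m);k[v0:v1,u0:u1]=1
    n,l,s,c=cv2.connectedComponentsWithStats(m*k)
    return [(s[i].tolist(),c[i]) for i in range(1,n) if s[i][4]>8]
if __name__=="__main__":
    S=eyes.read_camera("side");T=eyes.read_camera("top")
    print("S",blobs(S,(180,150,290,240)));print("T",blobs(T,(160,130,270,230)))
    for z in(53,101): print(z,proj(S,(585,-70,z)),proj(T,(585,-70,z)))
    b=np.array([585,-70,101.])
    t=np.array([-.186,-.983,0]) # tangential at station, anticlockwise
    print("px per 5mm tangential",proj(S,b+5*t)-proj(S,b))
E
python3 bl.py
```

```text
S [([206, 200, 7, 5, 29], array([209.  , 201.76]))]
T []
53 [209.91 199.5 ] [207.62 194.67]
101 [209.1  180.52] [205.15 189.37]
px per 5mm tangential [1.7  0.61]
```

View pics/t5.png

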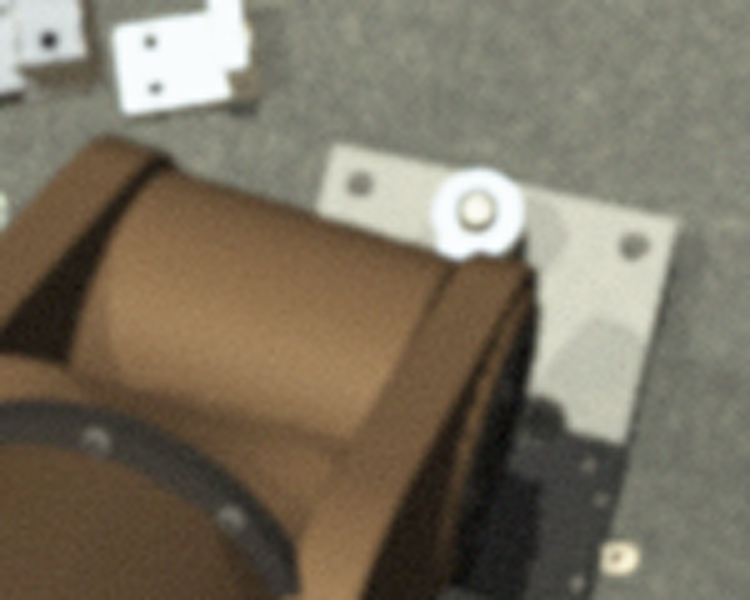

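>>> send_rows:
  plan: "0 0 0 0 40;0 0 0 0 40;0 0 0 0 40;0 0 -20 0 40;0 0 -40 0 40;0 0 -45 0 40;0 0 -45 0 40"

```text
t: 7.0
eef_pos: [523.9, -59.6, 271.1]
tcp_rot: [3.125, -0.011, 2.924]
ft_force: [0.4, 0.6, -0.3]
opening: 0.422
```

```bash
python3 go.py 520 -322 270
```

```text
t 7.0 pos [523.87 -59.57 271.11] rpy [ 3.12 -0.01  2.92] j [-0.25  0.3   1.71  0.02  1.14 -1.61] F [ 0.43  0.6  -0.32] op 0.422
tool shift [ -52.91 -257.04   -3.83] dist 262.4599254805522
```

>>> send_rows:
  plan: "-7 -36 0 0 40;-8 -36 0 0 40;-8 -36 0 0 40;-8 -37 0 0 40;-8 -37 0 0 40;-8 -37 0 0 40;-5 -30 -3 0 40;0 0 0 0 40"

```text
t: 7.8
eef_pos: [523.3, -324.1, 276.6]
tcp_rot: [3.126, 0.003, 2.926]
ft_force: [-0.9, 0.3, 0.0]
opening: 0.421
```

```bash
python3 go.py 520 -322 270;python3 bl.py
python3 - <<'E'
from h import *
T=eyes.read_camera("top");S=eyes.read_camera("side")
zoom(T,120,110,270,230,5,"t6.png");zoom(S,230,120,370,260,5,"s6.png")
zoom(S,160,120,290,240,5,"s6j.png")
zoom(T,280,170,410,270,5,"t6r.png")
E
```

```text
t 7.8 pos [ 523.27 -324.05  276.63] rpy [3.13 0.   2.93] j [-0.67  0.43  1.5   0.02  1.22 -2.03] F [-0.9   0.31  0.04] op 0.421
tool shift [3.66 1.2  6.64] dist 7.675936265889756
S [([206, 200, 7, 5, 28], array([209.11, 201.71]))]
T [([200, 185, 10, 10, 54], array([204.91, 190.07]))]
53 [209.91 199.5 ] [207.62 194.67]
101 [209.1  180.52] [205.15 189.37]
px per 5mm tangential [1.7  0.61]
```

View pics/t6.png

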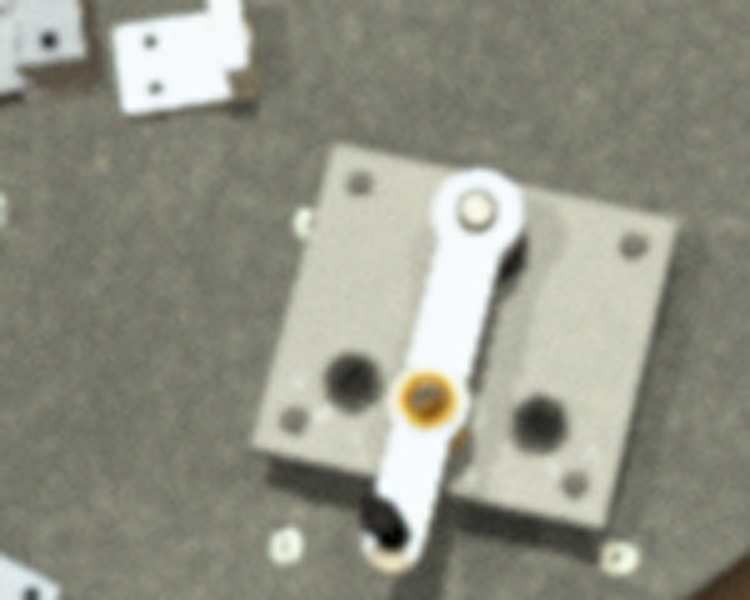

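View pics/s6.png

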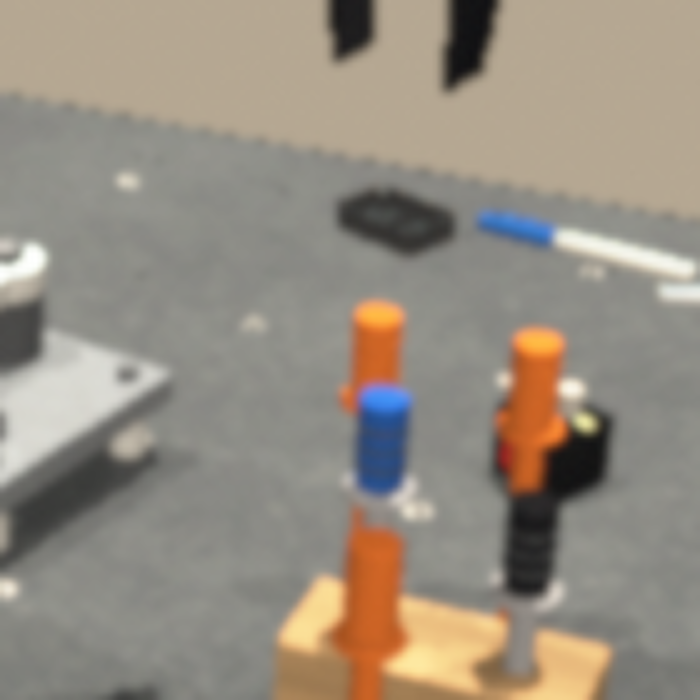

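View pics/s6j.png

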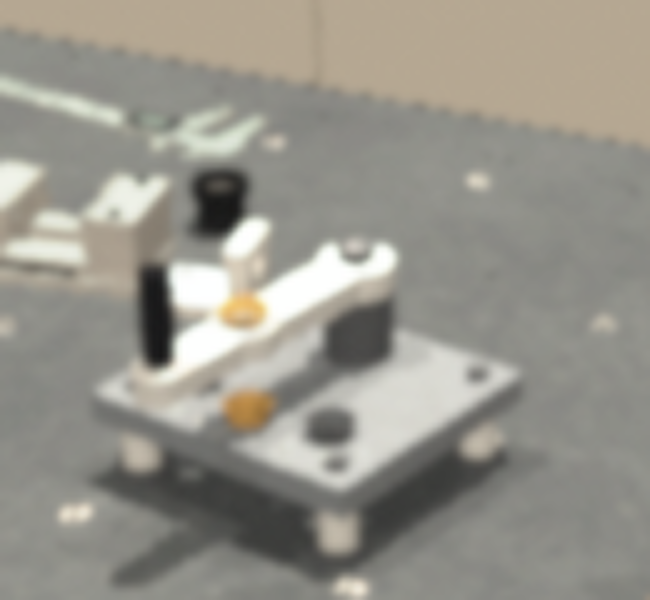

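View pics/t6r.png

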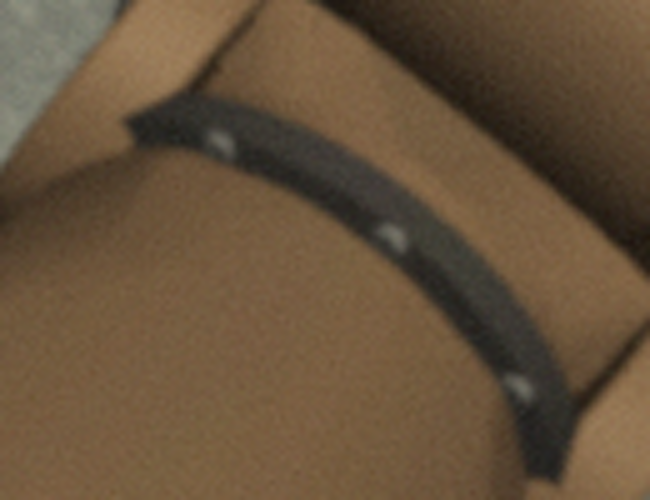

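Run:
```python
from h import *
np.set_printoptions(precision=2,suppress=True)
from scipy.spatial.transform import Rotation as R
T=eyes.read_camera("top");S=eyes.read_camera("side")
zoom(T,185,180,225,225,14,"t7.png")
h=atz(T,195.6,211,142);print("handle",h, "side",atz(S,160+152/5,120+266/5,142),tri(T,(195.6,211),S,(160+152/5,120+266/5)))
print("lbush",atz(T,205.2,190.0,101),atz(S,208.4,182,101),tri(T,(205.2,190),S,(208.4,182)))
j=lambda y:np.array([np.sin(y),-np.cos(y)])
print("jaw coord tool end",j(2.925)@[525.74,-57.5],"handle",j(2.925)@h[:2])
for rpy in([3.125,.001,2.925],[3.134,.02,2.921],[3.126,.003,2.926]): print("tool z",R.from_euler("xyz",rpy).as_matrix()[:,2])
print("blue top px",proj(S,(520.8,-322.7,148)))
```

```text
handle [533.61 -60.04 142.  ] side [526.48 -61.13 142.  ] (array([533.4 , -58.29, 138.52]), np.float64(3.051474011855821))
lbush [583.75 -70.18 101.  ] [577.94 -72.37 101.  ] (array([584.19, -69.24,  97.56]), np.float64(1.2471492989875372))
jaw coord tool end 56.8266442994666 handle 56.03388650242919
tool z [ 0.    0.02 -1.  ]
tool z [ 0.02  0.   -1.  ]
tool z [ 0.01  0.01 -1.  ]
blue top px [307.62 198.42]
```

View pics/t7.png

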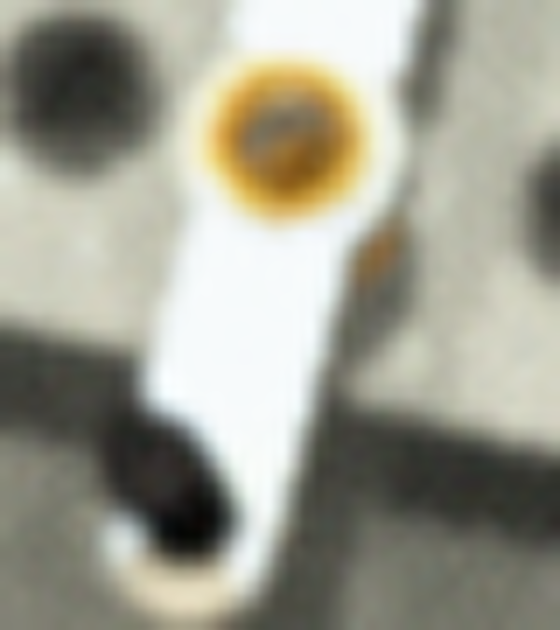

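```bash
python3 go.py 521 -322.5 170; python3 go.py 521 -322.5 115
```

```text
t 8.1 pos [ 523.88 -319.54  277.37] rpy [3.13 0.   2.93] j [-0.66  0.42  1.5   0.02  1.22 -2.03] F [ 0.22 -1.01  0.05] op 0.42
tool shift [  2.51  -5.21 107.3 ] dist 107.45312311473997
t 8.1 pos [ 523.88 -319.54  277.37] rpy [3.13 0.   2.93] j [-0.66  0.42  1.5   0.02  1.22 -2.03] F [ 0.22 -1.01  0.05] op 0.42
tool shift [  2.68  -6.09 162.29] dist 162.42629235164912
```

>>> send_rows:
  plan: "2 -4 40 0 40;0 -1 40 0 40;0 0 15 0 40;0 0 0 0 40"

```text
t: 8.5
eef_pos: [523.2, -319.1, 181.8]
tcp_rot: [3.128, 0.008, 2.936]
ft_force: [-0.3, 0.1, -0.4]
opening: 0.42
```

```bash
python3 - <<'E'
from h import *
T=eyes.read_camera("top");S=eyes.read_camera("side")
zoom(S,250,120,370,260,5,"s8.png")
zoom(T,280,170,410,270,5,"t8.png")
E
python3 go.py 521 -322.5 115
```

```text
t 8.6 pos [ 523.87 -319.88  183.94] rpy [3.13 0.01 2.94] j [-0.66  0.5   1.63  0.02  1.01 -2.04] F [ 0.78 -1.37  0.62] op 0.422
tool shift [ 2.98 -4.02 68.87] dist 69.04894165971862
```

View pics/s8.png

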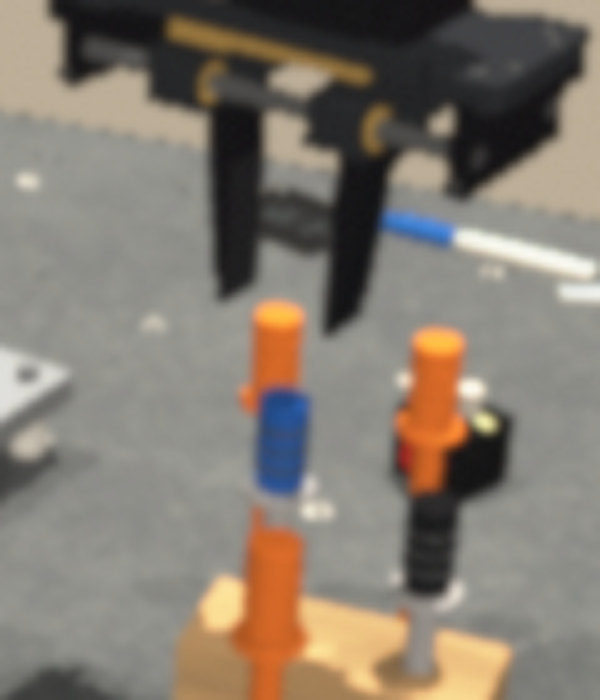

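>>> send_rows:
  plan: "3 -4 20 0 40;0 0 20 0 40;0 0 0 0 40"

```text
t: 8.9
eef_pos: [522.9, -323.2, 148.1]
tcp_rot: [3.133, 0.018, 2.937]
ft_force: [-0.6, 0.4, 0.4]
opening: 0.42
```

```bash
python3 - <<'E'
from h import *
S=eyes.read_camera("side")
zoom(S,250,120,370,260,5,"s9.png")
E
python3 go.py 521 -322.5 115
```

```text
t 8.95 pos [ 523.37 -323.61  149.55] rpy [3.13 0.02 2.94] j [-0.67  0.54  1.66  0.02  0.92 -2.05] F [-0.16  0.74  1.21] op 0.422
tool shift [ 3.22  0.32 34.5 ] dist 34.6519910159365
```

View pics/s9.png

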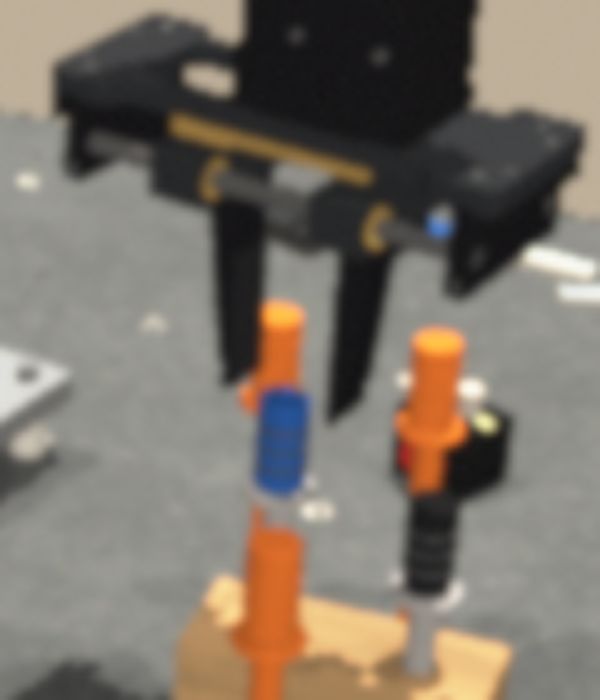

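>>> send_rows:
  plan: "3 0 18 0 40;1 0 16 0 40;0 0 3 0 40;0 0 0 0 40"

```text
t: 9.35
eef_pos: [523.3, -324.2, 119.3]
tcp_rot: [3.138, 0.029, 2.939]
ft_force: [0.2, 0.7, 0.5]
opening: 0.421
```

```bash
python3 - <<'E'
from h import *
S=eyes.read_camera("side")
zoom(S,250,120,370,260,5,"s10.png")
E
python3 go.py 521 -322.5 115
```

```text
t 9.4 pos [ 523.34 -324.3   119.59] rpy [3.14 0.03 2.94] j [-0.67  0.57  1.7   0.02  0.85 -2.05] F [0.52 0.76 0.46] op 0.418
tool shift [2.79 1.28 4.52] dist 5.4585318622298775
```

View pics/s10.png

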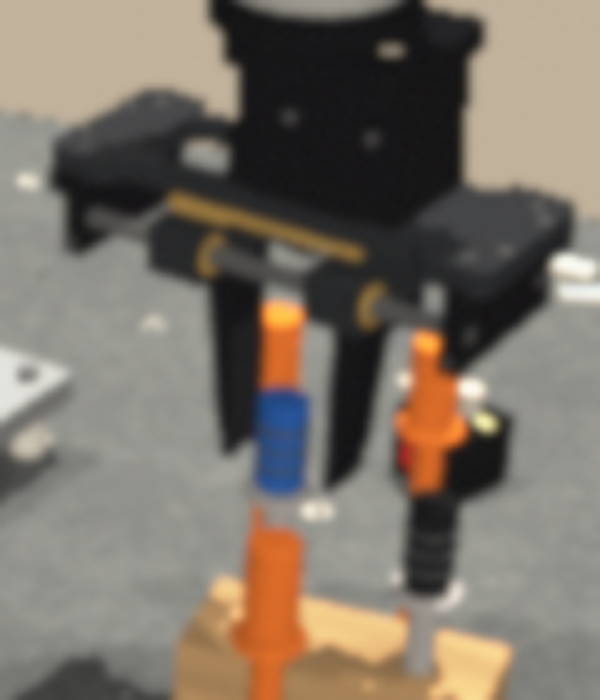

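>>> send_rows:
  plan: "3 1 5 0 40;0 0 0 0 40;0 0 0 0 15;0 0 0 0 15;0 0 0 0 15;0 0 0 0 15;0 0 0 0 15"

```text
t: 10.1
eef_pos: [521.5, -323.1, 117.1]
tcp_rot: [3.14, 0.033, 2.939]
ft_force: [-0.0, 0.9, 0.8]
opening: 0.205
```

```bash
python3 - <<'E'
from h import *
S=eyes.read_camera("side")
zoom(S,250,120,370,260,5,"s11.png")
E
python3 go.py 521 -322.5 115
```

```text
t 10.15 pos [ 521.49 -323.06  117.12] rpy [3.14 0.03 2.94] j [-0.67  0.57  1.71  0.02  0.83 -2.05] F [-0.64 -0.11 -0.34] op 0.202
tool shift [0.66 0.44 2.1 ] dist 2.247533283242004
```

View pics/s11.png

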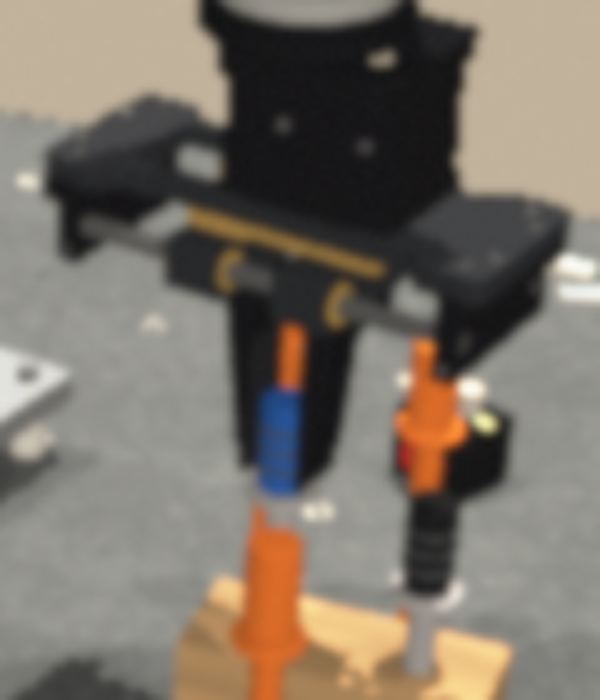

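>>> send_rows:
  plan: "-0.3 0 -10 0 15;-0.7 0 -20 0 15;-0.7 0 -20 0 15;0 0 0 0 15"

```text
t: 10.55
eef_pos: [521.5, -323.2, 169.5]
tcp_rot: [3.139, 0.031, 2.939]
ft_force: [-0.3, -0.9, -1.4]
opening: 0.204
```

```bash
python3 - <<'E'
from h import *
S=eyes.read_camera("side")
zoom(S,250,120,370,260,5,"s12.png")
E
python3 go.py 521 -322.5 262
```

```text
t 10.6 pos [ 520.98 -322.78  168.04] rpy [3.14 0.03 2.94] j [-0.67  0.51  1.66  0.02  0.94 -2.05] F [-0.82  0.27 -1.67] op 0.205
tool shift [ -2.76   0.56 -93.92] dist 93.95739336038226
```

View pics/s12.png

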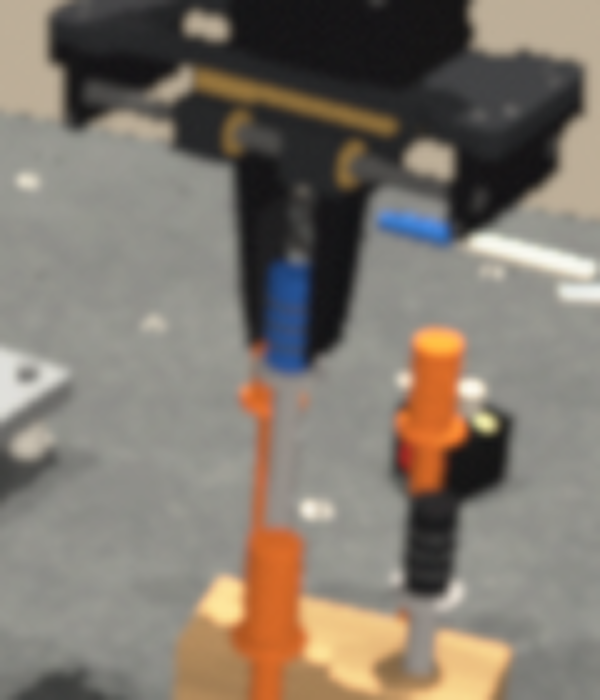

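Pin is in hand and rising (Fz ≈ −1.5 N, its weight). Continue up, then over to the jig.

>>> send_rows:
  plan: "-0.5 0 -30 0 15;-0.5 0 -30 0 15;-0.5 0 -30 0 15;0 0 0 0 15"

```text
t: 11.0
eef_pos: [518.5, -322.1, 256.6]
tcp_rot: [3.136, 0.023, 2.938]
ft_force: [1.5, 0.3, -1.3]
opening: 0.207
```

```bash
python3 go.py 600 -200 260;python3 go.py 586 -70 260
```

```text
t 11.0 pos [ 518.51 -322.05  256.62] rpy [3.14 0.02 2.94] j [-0.67  0.42  1.56  0.02  1.14 -2.05] F [ 1.52  0.26 -1.28] op 0.207
tool shift [-55.25 136.    -1.27] dist 146.79413980518547
t 11.0 pos [ 518.51 -322.05  256.62] rpy [3.14 0.02 2.94] j [-0.67  0.42  1.56  0.02  1.14 -2.05] F [ 1.52  0.26 -1.28] op 0.207
tool shift [-15.31 260.5   -1.46] dist 260.9530858356974
```

>>> send_rows:
  plan: "-2 25 0 0 15;-2 36 0 0 15;-2 36 0 0 15;-2 36 0 0 15;-2 36 0 0 15;-2 36 0 0 15;-2 30 0 0 15;-1 12 0 0 15"

```text
t: 11.8
eef_pos: [581.3, -75.6, 245.3]
tcp_rot: [3.133, 0.008, 2.933]
ft_force: [-0.8, -0.5, -1.7]
opening: 0.206
```

>>> send_rows:
  plan: "0 0 0 0 15;0 0 0 0 15"

```text
t: 12.0
eef_pos: [580.9, -74.8, 243.0]
tcp_rot: [3.133, 0.005, 2.936]
ft_force: [-0.6, 0.3, -2.0]
opening: 0.204
```

```bash
python3 go.py 584.5 -70 250
python3 - <<'E'
from h import *
T=eyes.read_camera("top");S=eyes.read_camera("side")
zoom(S,150,60,290,230,4,"s13.png")
zoom(T,150,110,270,230,5,"t13.png")
E
```

```text
t 12.0 pos [580.88 -74.84 243.04] rpy [3.13 0.01 2.94] j [-0.24  0.41  1.63  0.01  1.11 -1.61] F [-0.57  0.34 -2.03] op 0.204
tool shift [-2.59  5.54 -6.9 ] dist 9.217587854267023
```

View pics/s13.png

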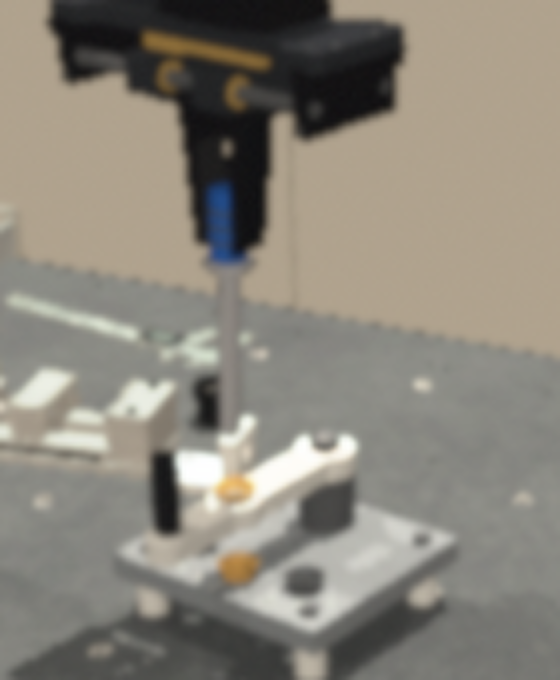

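View pics/t13.png

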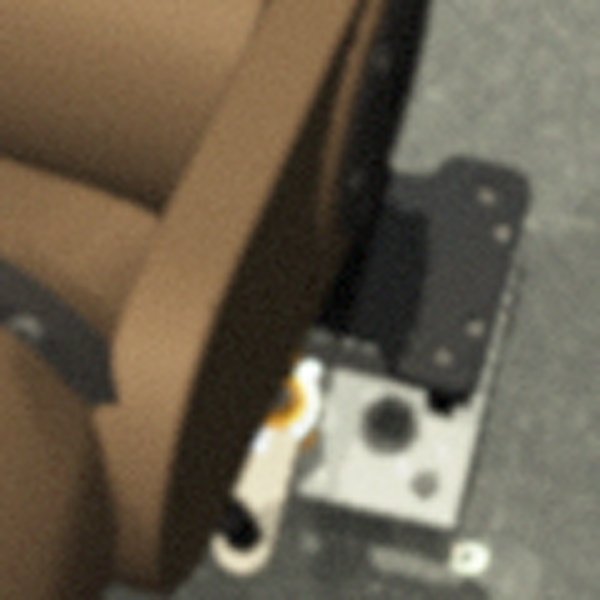

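```bash
cat > tip.py <<'E'
import sys
from h import *
from scipy.spatial.transform import Rotation as R
np.set_printoptions(precision=2,suppress=True)
Rg=R.from_euler("xyz",[3.14,.033,2.939]).as_matrix(); Pg=np.array([521.5,-323.06,117.1]); tg=np.array([520.8,-322.7,10])
s=env.state(); Rm=R.from_euler("xyz",s["tcp_rot"]).as_matrix()
tip=s["eef_pos"]+Rm@Rg.T@(tg-Pg); ax=Rm@Rg.T@[0,0,1.]
print("t",round(s["t"],2),"pos",s["eef_pos"],"rpy",s["tcp_rot"],"F",s["ft_force"],"op",round(s["opening"],3))
print("tip",tip,"axis",ax,"collar-lbush",(tip+96*ax)[2]-101)
B=np.array([584.3,-70.2,tip[2]])
print("tool shift tip->bush axis",Rm.T@(B-tip)," down 10:",Rm.T@[0,0,-10])
E
python3 tip.py
python3 - <<'E'
from h import *
S=eyes.read_camera("side");print(proj(S,(581,-74,135)),proj(S,(577,-74,137)))
zoom(S,180,130,240,200,10,"s14.png")
E
```

```text
t 12.1 pos [580.88 -75.44 243.38] rpy [3.13 0.01 2.93] F [-0.4  -0.48 -1.45] op 0.207
tip [577.46 -73.78 136.34] axis [ 0.03 -0.01  1.  ] collar-lbush 131.304423376646
tool shift tip->bush axis [-5.96  4.91  0.07]  down 10: [ 0.06 -0.08 10.  ]
[209.15621425 167.6114244 ] [208.17954334 167.46516602]
```

View pics/s14.png

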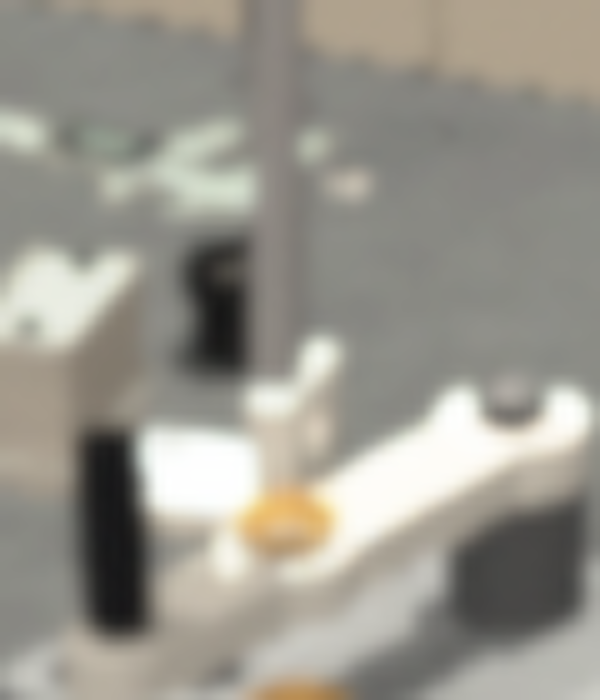

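>>> send_rows:
  plan: "-3 2.5 0 0 15;-3 2.5 5 0 15;0 0 0 0 15"

```text
t: 12.45
eef_pos: [588.2, -73.8, 238.5]
tcp_rot: [3.134, 0.007, 2.931]
ft_force: [-0.3, -0.3, -1.7]
opening: 0.204
```

```bash
python3 tip.py
```

```text
t 12.45 pos [588.24 -73.82 238.5 ] rpy [3.13 0.01 2.93] F [-0.3  -0.32 -1.72] op 0.204
tip [584.92 -72.19 131.46] axis [ 0.02 -0.01  1.  ] collar-lbush 126.42140531157656
tool shift tip->bush axis [1.02 1.82 0.01]  down 10: [ 0.07 -0.08 10.  ]
```

>>> send_rows:
  plan: "0.5 3 5 0 15;0 0 7 0 15;0 0 5 0 15;0 0 0 0 15"

```text
t: 12.85
eef_pos: [588.3, -70.6, 219.5]
tcp_rot: [3.134, 0.006, 2.931]
ft_force: [-0.4, 0.2, -1.0]
opening: 0.204
```

```bash
python3 tip.py
python3 - <<'E'
from h import *
S=eyes.read_camera("side");T=eyes.read_camera("top")
zoom(S,180,130,240,200,10,"s15.png");zoom(T,180,160,240,220,10,"t15.png")
E
```

```text
t 12.85 pos [588.33 -70.55 219.52] rpy [3.13 0.01 2.93] F [-0.39  0.19 -0.98] op 0.204
tip [584.94 -68.9  112.48] axis [ 0.03 -0.01  1.  ] collar-lbush 107.44507660166241
tool shift tip->bush axis [ 0.35 -1.4  -0.01]  down 10: [ 0.06 -0.08 10.  ]
```

View pics/s15.png

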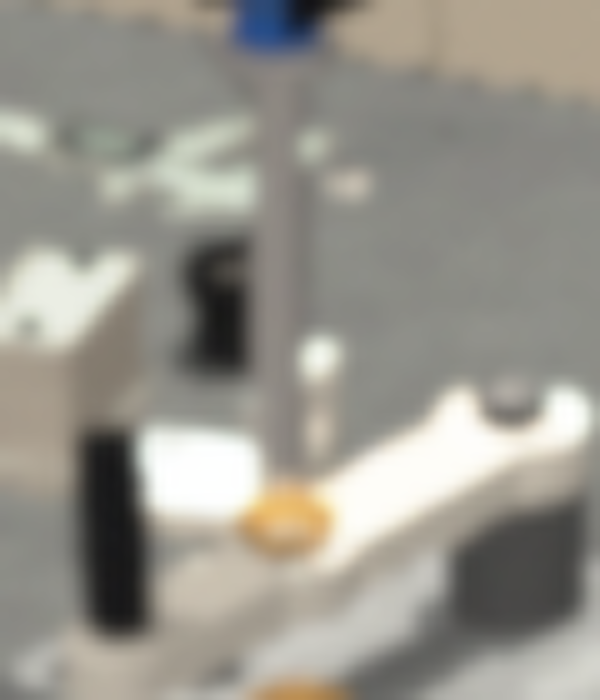

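View pics/t15.png

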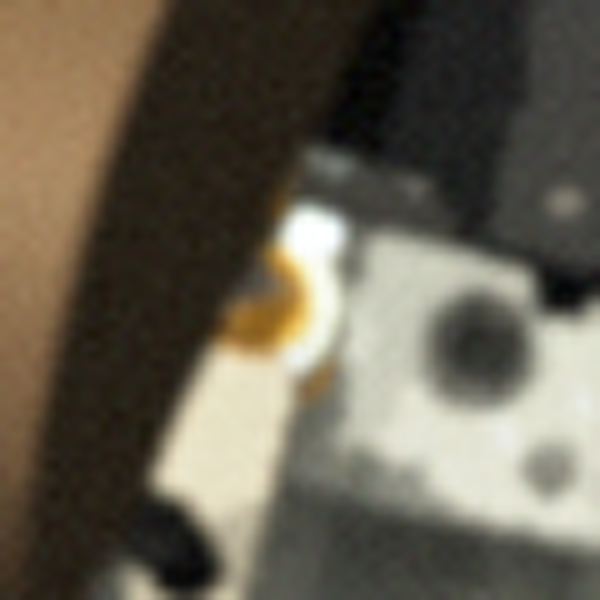

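>>> send_rows:
  plan: "0.3 -1.2 4 0 15;0 0 5 0 15;0 0 5 0 15;0 0 0 0 15"

```text
t: 13.35
eef_pos: [588.3, -71.9, 205.5]
tcp_rot: [3.134, 0.008, 2.931]
ft_force: [0.5, 0.3, -2.3]
opening: 0.204
```

```bash
python3 tip.py
```

```text
t 13.35 pos [588.29 -71.88 205.52] rpy [3.13 0.01 2.93] F [ 0.48  0.32 -2.28] op 0.204
tip [585.1  -70.28  98.47] axis [ 0.02 -0.01  1.  ] collar-lbush 93.44052784321707
tool shift tip->bush axis [ 0.8  -0.09 -0.01]  down 10: [ 0.08 -0.08 10.  ]
```

>>> send_rows:
  plan: "0.5 0 5 0 15;0 0 5 0 15;0 0 5 0 15;0 0 0 0 15"

```text
t: 13.75
eef_pos: [587.9, -71.6, 189.0]
tcp_rot: [3.134, 0.008, 2.931]
ft_force: [0.1, 0.3, -2.3]
opening: 0.205
```

```bash
python3 tip.py
```

```text
t 13.75 pos [587.86 -71.64 189.  ] rpy [3.13 0.01 2.93] F [ 0.09  0.28 -2.28] op 0.205
tip [584.64 -70.03  81.96] axis [ 0.02 -0.01  1.  ] collar-lbush 76.92874245681378
tool shift tip->bush axis [ 0.3  -0.24 -0.  ]  down 10: [ 0.08 -0.08 10.  ]
```

>>> send_rows:
  plan: "0.3 0 6 0 15;0 0 6 0 15;0 0 6 0 15;0 0 5 0 15;0 0 0 0 15"

```text
t: 14.25
eef_pos: [587.7, -71.4, 163.7]
tcp_rot: [3.134, 0.007, 2.931]
ft_force: [0.1, -0.0, -2.2]
opening: 0.205
```

```bash
python3 tip.py
python3 - <<'E'
from h import *
S=eyes.read_camera("side");T=eyes.read_camera("top")
zoom(S,180,130,250,210,9,"s16.png")
E
```

```text
t 14.25 pos [587.75 -71.39 163.74] rpy [3.13 0.01 2.93] F [ 0.14 -0.02 -2.21] op 0.205
tip [584.5  -69.77  56.7 ] axis [ 0.02 -0.01  1.  ] collar-lbush 51.66141115389064
tool shift tip->bush axis [ 0.11 -0.46 -0.  ]  down 10: [ 0.07 -0.08 10.  ]
```

View pics/s16.png

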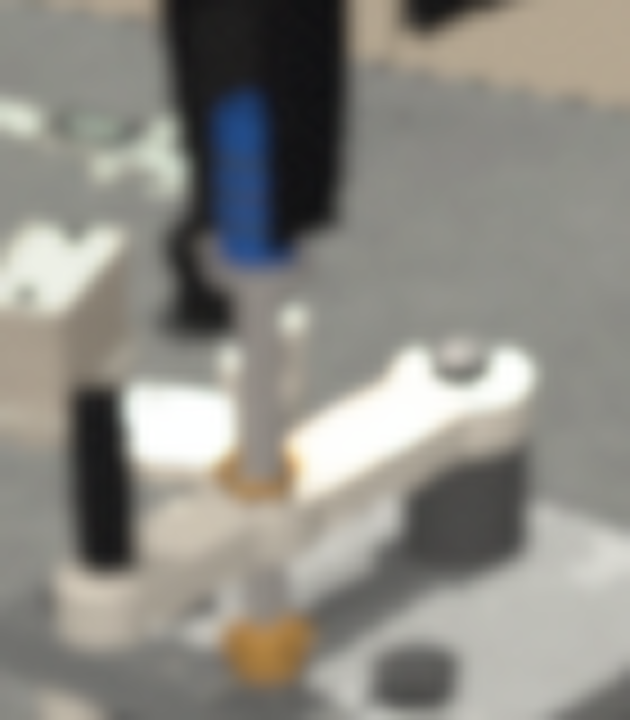

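>>> send_rows:
  plan: "0 -0.4 5 0 15;0 0 5 0 15;0 0 5 0 15;0 0 0 0 15"

```text
t: 14.75
eef_pos: [588.0, -71.5, 148.7]
tcp_rot: [3.133, 0.008, 2.931]
ft_force: [-0.4, 0.3, -1.4]
opening: 0.206
```

```bash
python3 tip.py
```

```text
t 14.75 pos [587.97 -71.45 148.69] rpy [3.13 0.01 2.93] F [-0.37  0.27 -1.4 ] op 0.206
tip [584.85 -69.82  41.64] axis [ 0.02 -0.01  1.  ] collar-lbush 36.612238904132965
tool shift tip->bush axis [ 0.46 -0.48 -0.01]  down 10: [ 0.08 -0.08 10.  ]
```

>>> send_rows:
  plan: "0.3 -0.3 5 0 15;0 0 5 0 15;0 0 5 0 15;0 0 0 0 15"

```text
t: 15.15
eef_pos: [587.7, -71.5, 132.3]
tcp_rot: [3.133, 0.008, 2.931]
ft_force: [-0.0, 0.9, -2.2]
opening: 0.204
```

```bash
python3 tip.py
```

```text
t 15.15 pos [587.75 -71.5  132.27] rpy [3.13 0.01 2.93] F [-0.02  0.88 -2.17] op 0.204
tip [584.62 -69.86  25.23] axis [ 0.02 -0.01  1.  ] collar-lbush 20.19476295845506
tool shift tip->bush axis [ 0.24 -0.4  -0.01]  down 10: [ 0.08 -0.09 10.  ]
```

>>> send_rows:
  plan: "0 0 5 0 15;0 0 4.5 0 15;0 0 0 0 15;0 0 0 0 15;0 0 0 0 15"

```text
t: 15.65
eef_pos: [587.9, -71.4, 121.7]
tcp_rot: [3.133, 0.008, 2.931]
ft_force: [-0.0, 0.8, -1.6]
opening: 0.208
```

```bash
python3 tip.py
python3 - <<'E'
from h import *
S=eyes.read_camera("side");T=eyes.read_camera("top")
zoom(S,170,130,250,220,8,"s17.png")
cv2.imwrite("pics/T17.png",T["image"][:,:,::-1]);cv2.imwrite("pics/S17.png",S["image"][:,:,::-1])
E
```

```text
t 15.65 pos [587.87 -71.44 121.74] rpy [3.13 0.01 2.93] F [-0.04  0.83 -1.59] op 0.208
tip [584.71 -69.79  14.7 ] axis [ 0.02 -0.01  1.  ] collar-lbush 9.663257586639816
tool shift tip->bush axis [ 0.32 -0.49 -0.01]  down 10: [ 0.08 -0.09 10.  ]
```

View pics/s17.png

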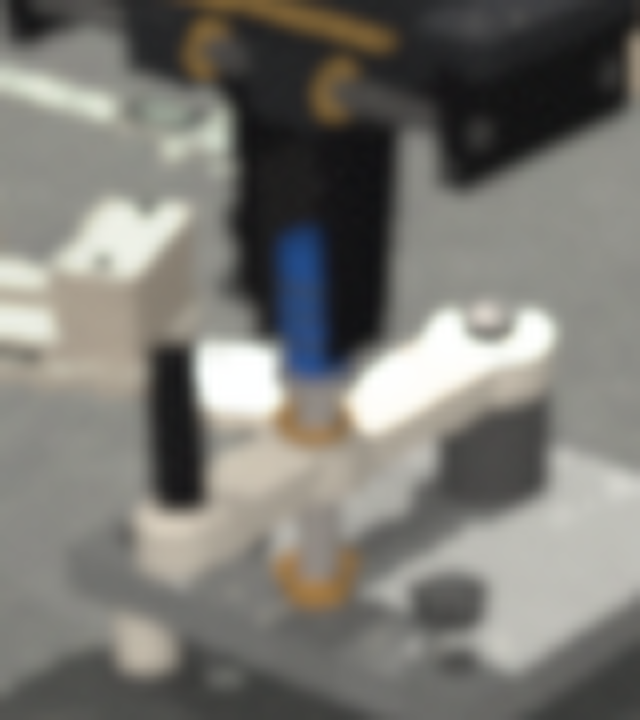

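View pics/S17.png

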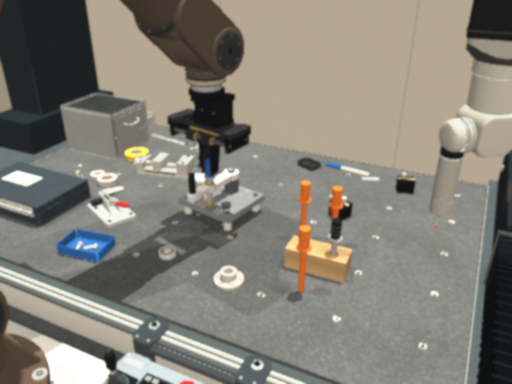

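View pics/T17.png

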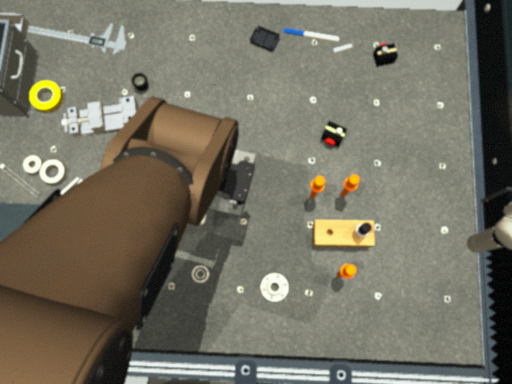

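```bash
python3 tip.py; python3 -c "
from cell import job_done
print(job_done())"
```

```text
t 15.75 pos [587.84 -71.42 121.78] rpy [3.13 0.01 2.93] F [ 0.61  0.98 -1.65] op 0.202
tip [584.68 -69.76  14.74] axis [ 0.02 -0.01  1.  ] collar-lbush 9.705445046285064
tool shift tip->bush axis [ 0.28 -0.51 -0.01]  down 10: [ 0.08 -0.09 10.  ]
the job is handed in; nothing more can be done
None
```

The job is done and handed in at about 15.8 s. The swing arm is at its 60 degree station, and the blue-handled pin is threaded through both bushings, still held by its handle.

- **Swing arm:** I gripped the black handle and swung the arm round. In the top picture the arm's bushing then lay over the brass one to within about 1 mm.
- **Pin:** From the measured tool pose, the tip is about 15 mm above the worktop. That is 13 mm below the end of the brass bushing. The collar is about 9.7 mm clear of the arm's bushing, and the side picture agrees at roughly 9 mm. The tip below the plate cannot be seen directly in either picture.
- **Forces:** Only the pin's weight showed while threading, about 2 N. Gripping the arm's handle gave a brief 15 N reading because my grip was slightly off its position.
- **Other parts:** The black-handled pin, the orange look-alikes, the flange, the bearing and the magnet base look undisturbed in the last pictures.
- **Disagreements:** The side camera put points about 5 mm nearer the robot than the top one, so I relied on the top camera and the measured tool pose. The pin leans by about 1.4 degrees in that reckoning, but it caused no binding.

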